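# Find the slack label clip and rehouse its card

### The job

Three of the four spring clips on the wooden stand hold a blend card, and one of those three clips has gone slack. Feel which by tugging gently upward on the cards, without drawing a card out of a clip that still grips well; then pull the slack clip's card out and push it down into the empty clip until it sits fully home on the clip's bottom, upright and square, without forcing it down hard. Leave the other two cards seated, let go, and do not disturb the cup, sugar pot, tin and steel straw.

Things in the scene. Friction and masses are not known exactly. Their poses are not given: they have to be found in the camera images.
- red_card (a point): Red plastic card 44 mm wide, 3 mm thick, with a wooden grip bar on its top edge (12 mm thick, 44 long, 14 high). Point: centre of the bar, 106 mm above the shelf when seated; x = card's normal (bar's 12 mm way), y along the bar, z up. Lower edge 70 mm below the point. 20 to 40 g. Starts fully seated in a clip; which clip holds it, and whether that one is slack, changes each time and cannot be seen.
- yellow_card (a point): Yellow plastic card 44 mm wide, 3 mm thick, with a wooden grip bar on its top edge (12 mm thick, 44 long, 14 high). Point: centre of the bar, 106 mm above the shelf when seated; x = card's normal (bar's 12 mm way), y along the bar, z up. Lower edge 70 mm below the point. 20 to 40 g. Starts fully seated in a clip; which clip holds it, and whether that one is slack, changes each time and cannot be seen.
- blue_card (a point): Blue plastic card 44 mm wide, 3 mm thick, with a wooden grip bar on its top edge (12 mm thick, 44 long, 14 high). Point: centre of the bar, 106 mm above the shelf when seated; x = card's normal (bar's 12 mm way), y along the bar, z up. Lower edge 70 mm below the point. 20 to 40 g. Starts fully seated in a clip; which clip holds it, and whether that one is slack, changes each time and cannot be seen.
- stand: Fixed wooden board 100 x 360 mm, 12 mm thick; four like-looking spring clips in one row along its y axis, 90 mm apart, centred on it. Origin: centre of its underside; x across the row, y along it. All clips and seated cards have the board's yaw. A sound clip's card starts to slide at about 7 to 10 N of upward pull, the slack clip's at about 1 to 2.5 N.
- spare: The empty clip, a sound one, fixed on the board. Origin: centre of its underside, 12 mm above the shelf; x = way the jaws open, y along the jaws, z up. All clips: black base 44 x 50 mm, 24 mm high; two sprung steel jaws 34 mm wide, 26 to 44 mm above the origin, flared lips to 57 mm; mouth between the lip tops 9 mm wide, jaws nearly shut when empty, each giving some mm.
- spare_stop (a point): Centre of the empty clip's bottom (top of its base, 36 mm above the shelf), the hard stop a card's lower edge stands on when fully home; the bar's centre is then 70 mm above this point. Axes as the clip's. Pushing a card in takes up to about 15 N; on the stop the force rises steeply.
- cup_mid (a point): Loose green silicone mate cup, 74 mm across, 85 mm high, upright on the shelf; point half-way up its axis. Bystander.
- pot_mid (a point): Loose white enamel sugar pot with a blue lid and knob, 76 mm across, 82 mm high; point on its axis 40 mm up. Bystander.
- tin_mid (a point): Loose tin canister with a copper twist top, 84 mm across, 117 mm high; point half-way up its axis. Bystander.
- straw: Loose polished steel bombilla (drinking straw) lying flat along its x axis, from 87 mm behind to 109 mm ahead of the origin, 18 mm wide, 12 mm high; origin near its middle on the shelf. Bystander.

How it is judged:
By the outcome, as a careful person would: the job done as asked, in the order asked, and still so for the second after the job is handed in, with the robot touching nothing.
It also fails if it takes over 58 s, if anything falls off the work surface, if the arm or the gripper's body presses on something with over 40 N, if the wrist force passes 120 N, or if a joint passes its speed limit or range.

### The arm

A 6-joint arm with a two-finger parallel gripper is mounted at the origin on the work surface. World frame = base frame: x ahead of the robot, y to its left, z up, the work surface at z = 0. Lengths are in m, angles in rad, forces in N, time in s.
With the tool pointing down it reaches from about 0.3 to 0.875 m from the base axis. Payload 6.4 kg.
Tool frame: the origin (TCP) lies midway between the tips of the shut fingers; the grasp point (between the pads) lies 19 mm behind it (ctrl.pinch_z is the distance from the TCP to the grasp point, in m); z points along the fingers, y is the line along which they close (so a half turn about z gives the same grasp; the last joint's range is limited). The gripper opens to 85 mm and grips with 20 to 120 N. Pads are 22 mm wide; open, the fingers measure 114 mm over their backs; the gripper's body (76 mm by 85 mm) begins 54 mm behind the grasp point. The pads swing forward as they close: fully open they stand 13 mm farther back than shut.
Start: joints at [1.069, 0.181, 1.607, -0, 1.354, -0.206], TCP at [0.168, 0.55, 0.231] pointing down, gripper open.
Joint ranges: [-2.99, 2.99], [-0.89, 2.07], [0.3, 2.58], [-1.14, 4.28], [0, 2.63], [-3.12, 3.12]. Speed limits (rad/s): [2.57, 2.57, 3.01, 3.14, 3.14, 3.14].

### API

Orientations are given as a unit quaternion [w, x, y, z].
In Python, from bench import ctrl gives the robot as it stands.
- The arm moves only by the tool apply_moves, never from a script. Its argument "moves" is a list of rows, each an object with "jaw": the opening, from 0 (shut) to 1 (fully open); "offset": the shift along the tool's x, y, z in mm, a list of three; "rot": the turn, a rotation vector about the tool's x, y, z in degrees, a list of three. In form: [{"jaw": jaw, "offset": [dx, dy, dz], "rot": [ax, ay, az]}, ...]. A call has exactly 5 rows; each row shifts and turns the commanded pose from where the row before left it, along the tool's axes as they then stand; what a row does not reach is not made up. A row lasts 1/8 s, in which the tool goes at most 62.5 mm and 10.7 degrees, less where a joint would pass 70% of its speed; a pose out of reach is approached as far as the arm can. A call is refused whole if a number of a shift passes 62.5 or a number of a turn 10.7, either way. A call with a gripper value outside its range is refused whole. The fingers move at their own pace and stop on an object; the grip force is fixed at half the most. Time passes only in rows, so rows that do not move let the fingers close, or fill a call up. It gives the time, the measured TCP pose, the force, the opening and the grip force at its end, in the units of the state.
- ctrl.get_obs(): the state, without advancing time (a new reading comes with each control period).
- ctrl.camera(name): name is "side" or "top" or "wrist"; returns (picture, depth): 384x512x3 uint8, red, green, blue; 384x512 float32, m along the optical axis (not along the pixel's ray), 0 where there is no reading.
- ctrl.camera_params(name): a dict with "K" (3x3 intrinsics, pixels), "cam_to_world" (4x4, takes a point from camera to world coordinates); the wrist camera has in their place "mount" (4x4, takes a point from camera to tool coordinates, whose origin is the TCP and whose axes are the flange's). Camera axes: x right, y down, z forward; pixel columns grow to the right and rows downward; lengths in m; the calibration is good to about 2 mm. A picture is of the moment at which its call begins: read the wrist's pose just before it. camera_params takes no time and is no camera call.
- ctrl.hand_in(): hands the job in; it is judged then, once.
Trained networks look in the newest picture that a camera, given by its name, has taken for a name from the list of things; names that differ only in an ending like _2 or _b are one class to them, and where a whole thing is asked for, a point or a joint stands for the part that bears it (a point fixed in the world has none). Each returns a list of dicts, best first, with "score" (0 to 1); they miss things now and then, are a little off and sometimes report something else, mostly with a low value. They report only what shows in the picture. A call takes as long as a camera call.
- ctrl.outline_of(camera, target): "region" (384x512 bool, what is visible of it) and "position" ([column, row] in pixels, amid what is visible of it).
The state is a dict: "time_s": time; "q": joint angles; "dq": joint speeds; "joint_efforts": joint torques, N m; "eef_pos": TCP position; "eef_rot": TCP orientation; "wrist_force": force on the tool from outside, world axes, zero at the start; "torque": the same for the moment, N m; "opening": opening from 0.0 (shut) to 1.0 (fully open); "grasp_force": force on a finger pad.
Only numpy, scipy, OpenCV 4.12 (cv2) and the standard library are available. Lean on these libraries where they do the work, as an engineer would, in place of code of your own. Each camera call takes 0.05 s, during which the arm holds its last target. There are 200 camera calls.

## Working session

There is one attempt and no reset: what is moved stays moved. The work goes in short steps, Python scripts to look and compute and a tool call to move; the robot and the scene stay as the last step left them, time stands still between calls to the robot, and variables do not carry over. Pictures are saved under pics/ and viewed, at most 10 in all, crops included, and the job is handed in when it is done.

Besides the shell and the picture viewer there is one more tool, called after ">>>" as a command line: name --argument value ..., lists and objects as JSON in quotes. apply_moves: Moves the arm, as the interface text tells. Its arguments: {"type":"object","properties":{"moves":{"type":"array"}},"required":["moves"]}

```bash
mkdir -p pics
cat > h.py <<'E'
import numpy as np, cv2
from bench import ctrl
from scipy.spatial.transform import Rotation as R
def T_tool(o):
    T=np.eye(4); q=o['eef_rot']; T[:3,:3]=R.from_quat([q[1],q[2],q[3],q[0]]).as_matrix(); T[:3,3]=o['eef_pos']; return T
def cloud(cam):
    o=ctrl.get_obs(); im,d=ctrl.camera(cam); p=ctrl.camera_params(cam)
    M=T_tool(o)@np.array(p['mount']) if cam=='wrist' else np.array(p['cam_to_world'])
    K=np.array(p['K']); v,u=np.mgrid[:384,:512]
    P=np.stack([(u-K[0,2])/K[0,0]*d,(v-K[1,2])/K[1,1]*d,d],-1)@M[:3,:3].T+M[:3,3]
    P[d==0]=np.nan
    return im,P
def save(n,im): cv2.imwrite('pics/'+n,cv2.cvtColor(im,cv2.COLOR_RGB2BGR))
E
python3 - <<'E'
from h import *
ims=[]
for c in ['top','side']:
    im,P=cloud(c); save(c+'1.png',im)
    for n in ['red_card','yellow_card','blue_card','spare','stand','cup_mid','pot_mid','tin_mid','straw']:
        r=ctrl.outline_of(c,n)
        for x in r[:2]:
            Q=P[x['region']]; Q=Q[~np.isnan(Q[:,0])]
            if len(Q): print(c,n,round(x['score'],2),np.round(x['position']),np.round(np.median(Q,0),3),'lo',np.round(np.percentile(Q,3,axis=0),3),'hi',np.round(np.percentile(Q,97,axis=0),3))
            if n.endswith('card'):
                t=Q[Q[:,2]>.097]
                if len(t)>10:
                    a=cv2.minAreaRect((t[:,:2]*1000).astype(np.float32)); print('   bar',np.round(a[0],1),np.round(a[1],1),round(a[2],1),t[:,2].max())
print({k:np.round(v,3) for k,v in ctrl.get_obs().items()}, ctrl.pinch_z)
E
```

```text
top red_card 0.4 [316. 188.] [ 0.559 -0.141  0.114] lo [ 0.55  -0.161  0.093] hi [ 0.566 -0.121  0.117]
   bar [ 558.8 -140.4] [11.8 43. ] 14.0 0.11749925782748771
top yellow_card 0.6 [392. 254.] [ 0.395 -0.323  0.065] lo [ 0.363 -0.36   0.024] hi [ 0.427 -0.295  0.08 ]
top yellow_card 0.41 [274. 200.] [ 0.536 -0.051  0.114] lo [ 0.529 -0.072  0.074] hi [ 0.545 -0.033  0.117]
   bar [537.9 -53.4] [12.6 42. ] 14.5 0.11741239426510763
top blue_card 0.59 [311. 186.] [ 0.559 -0.139  0.113] lo [ 0.55  -0.16   0.039] hi [ 0.572 -0.12   0.117]
   bar [ 558.8 -140.4] [11.8 43. ] 14.0 0.11749925782748771
top spare 0.57 [207. 217.] [0.495 0.117 0.045] lo [0.474 0.098 0.034] hi [0.515 0.142 0.072]
top stand 0.66 [256. 207.] [ 0.525 -0.009  0.013] lo [ 0.456 -0.178  0.009] hi [0.599 0.157 0.017]
top stand 0.42 [278. 198.] [ 0.538 -0.054  0.114] lo [ 0.529 -0.072  0.104] hi [ 0.545 -0.035  0.117]
top cup_mid 0.73 [115. 241.] [0.436 0.347 0.052] lo [0.407 0.299 0.006] hi [0.466 0.365 0.087]
top pot_mid 0.62 [388. 257.] [ 0.395 -0.323  0.065] lo [ 0.364 -0.361  0.023] hi [ 0.427 -0.295  0.08 ]
top 
[... 1429 characters left out ...]
08  0.079]
side tin_mid 0.8 [369. 300.] [ 0.565 -0.334  0.106] lo [ 0.544 -0.361  0.001] hi [ 0.618 -0.289  0.118]
side straw 0.52 [315. 204.] [ 0.689 -0.035  0.008] lo [ 0.676 -0.129  0.002] hi [0.706 0.051 0.013]
{'time_s': np.float64(1.0), 'q': array([ 1.069,  0.181,  1.607, -0.   ,  1.354, -0.206]), 'dq': array([-0.   , -0.   ,  0.001,  0.   ,  0.   , -0.   ]), 'joint_efforts': array([  0.   , -44.484, -35.169,   0.   ,   0.   ,   0.   ]), 'eef_pos': array([0.168, 0.55 , 0.231]), 'eef_rot': array([ 0.   ,  0.147,  0.989, -0.   ]), 'wrist_force': array([ 0.44 ,  0.514, -0.623]), 'torque': array([-0.045,  0.   ,  0.012]), 'grasp_force': np.float64(0.0), 'opening': np.float64(0.999)} 0.0187
```

View pics/top1.png

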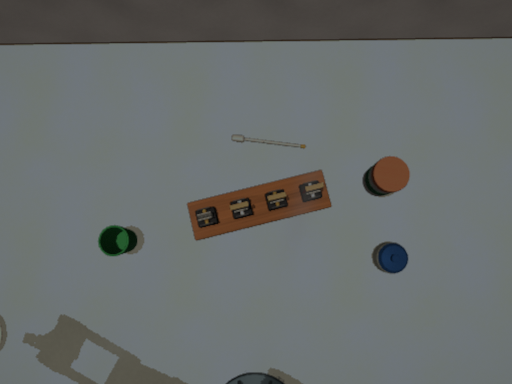

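View pics/side1.png

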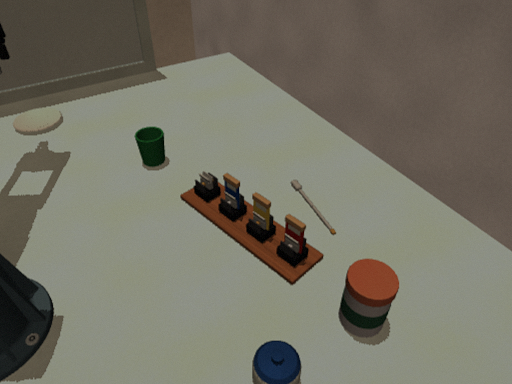

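Run:
```python
from h import *
T=T_tool(ctrl.get_obs()); print(np.round(T,3)); print(np.round(ctrl.camera_params('wrist')['mount'],3),ctrl.camera_params('wrist')['K'])
```

```text
[[-0.957  0.291  0.     0.168]
 [ 0.291  0.957 -0.     0.55 ]
 [-0.    -0.    -1.     0.231]
 [ 0.     0.     0.     1.   ]]
[[-0.001 -0.949 -0.314  0.081]
 [ 1.    -0.001 -0.     0.001]
 [-0.    -0.314  0.949 -0.143]
 [ 0.     0.     0.     1.   ]] [[345.11451791   0.         256.20421157]
 [  0.         345.11451791 199.04686039]
 [  0.           0.           1.        ]]
```

```bash
cat >> h.py <<'E'
def plan(xyz,yaw_deg,jaw,n=None):
    """rows to bring TCP to xyz, tool z down, tool y at yaw_deg in world"""
    T=T_tool(ctrl.get_obs()); a=np.radians(yaw_deg)
    y=np.array([np.cos(a),np.sin(a),0]); z=np.array([0,0,-1.]); G=np.stack([np.cross(y,z),y,z],1)
    rv=R.from_matrix(T[:3,:3].T@G).as_rotvec(); d=np.array(xyz)-T[:3,3]
    n=n or int(max(np.ceil(np.linalg.norm(d)/.055),np.ceil(np.degrees(np.linalg.norm(rv))/10.2),1))
    for i in range(n):
        Rc=T[:3,:3]@R.from_rotvec(rv*i/n).as_matrix()
        print(jaw,np.round(Rc.T@d/n*1000,1).tolist(),np.round(np.degrees(rv)/n,2).tolist())
    return n
E
python3 - <<'E'
from h import *
plan([.522,-.005,.27],14.2,1,15)
E
```

```text
1 [-33.4, -28.5, -2.6] [-0.0, 0.0, 3.92]
1 [-35.3, -26.2, -2.6] [-0.0, 0.0, 3.92]
1 [-37.0, -23.7, -2.6] [-0.0, 0.0, 3.92]
1 [-38.5, -21.1, -2.6] [-0.0, 0.0, 3.92]
1 [-39.9, -18.4, -2.6] [-0.0, 0.0, 3.92]
1 [-41.0, -15.6, -2.6] [-0.0, 0.0, 3.92]
1 [-42.0, -12.8, -2.6] [-0.0, 0.0, 3.92]
1 [-42.8, -9.9, -2.6] [-0.0, 0.0, 3.92]
1 [-43.3, -6.9, -2.6] [-0.0, 0.0, 3.92]
1 [-43.7, -4.0, -2.6] [-0.0, 0.0, 3.92]
1 [-43.9, -1.0, -2.6] [-0.0, 0.0, 3.92]
1 [-43.9, 2.0, -2.6] [-0.0, 0.0, 3.92]
1 [-43.6, 5.0, -2.6] [-0.0, 0.0, 3.92]
1 [-43.2, 8.0, -2.6] [-0.0, 0.0, 3.92]
1 [-42.5, 10.9, -2.6] [-0.0, 0.0, 3.92]
```

>>> apply_moves --moves '[{"jaw": 0.5,"offset": [-33,-29,-3],"rot": [0,0,4]},{"jaw": 0.5,"offset": [-35,-26,-3],"rot": [0,0,4]},{"jaw": 0.5,"offset": [-37,-24,-3],"rot": [0,0,4]},{"jaw": 0.5,"offset": [-39,-21,-3],"rot": [0,0,4]},{"jaw": 0.5,"offset": [-40,-18,-3],"rot": [0,0,4]}]'

```text
time_s: 1.62
eef_pos: [0.2859, 0.3632, 0.2466]
eef_rot: [0.0, 0.318, 0.948, 0.0]
wrist_force: [0.9, 0.5, 0.6]
opening: 0.501
grasp_force: 0.0
```

>>> apply_moves --moves '[{"jaw": 0.5,"offset": [-41,-16,-3],"rot": [0,0,4]},{"jaw": 0.5,"offset": [-42,-13,-3],"rot": [0,0,4]},{"jaw": 0.5,"offset": [-43,-10,-3],"rot": [0,0,4]},{"jaw": 0.5,"offset": [-43,-7,-3],"rot": [0,0,4]},{"jaw": 0.5,"offset": [-44,-4,-3],"rot": [0,0,4]}]'

```text
time_s: 2.25
eef_pos: [0.4019, 0.1764, 0.2617]
eef_rot: [0.0, 0.478, 0.879, 0.0]
wrist_force: [0.2, 0.6, 0.6]
opening: 0.499
grasp_force: 0.0
```

>>> apply_moves --moves '[{"jaw": 0.5,"offset": [-44,-1,-3],"rot": [0,0,4]},{"jaw": 0.5,"offset": [-44,2,-3],"rot": [0,0,4]},{"jaw": 0.5,"offset": [-44,5,-3],"rot": [0,0,4]},{"jaw": 0.5,"offset": [-43,8,-3],"rot": [0,0,4]},{"jaw": 0.5,"offset": [-42,11,-3],"rot": [0,0,3]}]'

```text
time_s: 2.88
eef_pos: [0.5171, -0.0106, 0.2765]
eef_rot: [0.0, 0.616, 0.788, 0.0]
wrist_force: [-0.4, -0.3, -0.3]
opening: 0.5
grasp_force: 0.0
```

```bash
cat > look.py <<'E'
from h import *
import sys
def look(name):
    im,P=cloud('wrist'); save(name,im)
    T=T_tool(ctrl.get_obs()); print('tcp',np.round(T[:3,3],4),'yaw',round(np.degrees(np.arctan2(T[1,1],T[0,1])),2),'down',np.round(T[:3,2],3))
    ok=(P[...,2]>.095)&(P[...,2]<.125)
    n,L,st,c=cv2.connectedComponentsWithStats(ok.astype(np.uint8))
    for i in range(1,n):
        if st[i,4]<60: continue
        Q=P[L==i]; Q=Q[Q[:,2]>np.median(Q[:,2])-.004]
        a=cv2.minAreaRect((Q[:,:2]*1000).astype(np.float32)); print('bar px',np.round(c[i]),np.round(a[0],1),np.round(a[1],1),round(a[2],1),'z',round(float(np.median(Q[:,2])),4))
    for s in ctrl.outline_of('wrist','spare')[:2]:
        Q=P[s['region']]; print('spare',round(s['score'],2),np.round(s['position']),np.round(np.nanmedian(Q,0),4))
        lip=Q[(Q[:,2]>.052)&(Q[:,2]<.075)]
        if len(lip)>10:
            a=cv2.minAreaRect((lip[:,:2]*1000).astype(np.float32)); print('  lips',len(lip),np.round(a[0],1),np.round(a[1],1),round(a[2],1),'z',np.round(np.percentile(lip[:,2],[50,98]),4))
    return im,P
if __name__=='__main__':
    look(sys.argv[1]); o=ctrl.get_obs(); print(o['time_s'],np.round(o['wrist_force'],2),np.round(o['q'],2))
E
python3 look.py w1.png
```

```text
tcp [ 0.5195 -0.015   0.2769] yaw 13.66 down [ 0.003 -0.003 -1.   ]
bar px [265. 130.] [515.4  33.3] [11.6 43.7] 14.0 z 0.1129
bar px [264. 223.] [536.7 -53.7] [10.8 42.9] 14.0 z 0.1129
bar px [263. 302.] [ 557.7 -141.2] [11.7 44.1] 14.5 z 0.1128
spare 0.62 [265.  32.] [0.4948 0.1179 0.0385]
  lips 1001 [494.1 120.5] [42.  34.2] 13.4 z [0.0621 0.0708]
2.975 [-0.54  0.92  0.13] [-0.25  0.02  1.69 -0.    1.43 -0.49]
```

View pics/w1.png

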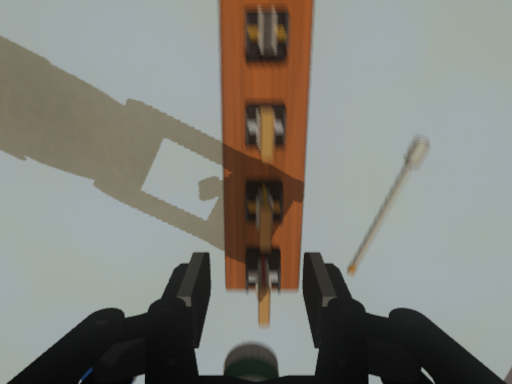

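Run:
```python
from h import *
plan([.5367,-.0537,.2769],14.0,.5,1)
```

```text
0.5 [-44.3, 8.2, -0.2] [0.05, 0.1, -0.22]
```

>>> apply_moves --moves '[{"jaw": 0.4,"offset": [-44.3,8.2,0],"rot": [0,0,-0.3]},{"jaw": 0.4,"offset": [0,0,30],"rot": [0,0,0]},{"jaw": 0.4,"offset": [0,0,45],"rot": [0,0,0]},{"jaw": 0.4,"offset": [0,0,40],"rot": [0,0,0]},{"jaw": 0.4,"offset": [0,0,0],"rot": [0,0,0]}]'

```text
time_s: 3.6
eef_pos: [0.5324, -0.0488, 0.1582]
eef_rot: [-0.004, 0.613, 0.79, -0.001]
wrist_force: [-0.1, -0.7, 0.8]
opening: 0.405
grasp_force: 0.0
```

```bash
python3 look.py w2.png; python3 -c "
from h import *
plan([.5367,-.0537,.090],14.0,.4,2)"
```

```text
tcp [ 0.5342 -0.0494  0.1607] yaw 14.39 down [-0.003  0.001 -1.   ]
bar px [263.  78.] [515.5  33.2] [11.8 43.4] 14.1 z 0.1129
bar px [261. 234.] [536.8 -53.9] [11.8 44. ] 14.1 z 0.1129
bar px [259. 351.] [ 557.4 -139.2] [11.8 40.5] 14.1 z 0.1128
3.7 [ 0.02  0.15 -0.1 ] [-0.31  0.17  1.77  0.    1.2  -0.56]
0.4 [-2.0, 0.1, 36.2] [0.02, 0.01, 0.19]
0.4 [-2.0, 0.1, 36.2] [0.02, 0.01, 0.19]
```

>>> apply_moves --moves '[{"jaw": 0.4,"offset": [-2,0,35],"rot": [0,0,0.3]},{"jaw": 0.4,"offset": [-2,0,35],"rot": [0,0,0]},{"jaw": 0.4,"offset": [0,0,0],"rot": [0,0,0]},{"jaw": 0.4,"offset": [0,0,0],"rot": [0,0,0]},{"jaw": 0.3,"offset": [0,0,0],"rot": [0,0,0]}]'

```text
time_s: 4.32
eef_pos: [0.5378, -0.0545, 0.0937]
eef_rot: [0.002, 0.615, 0.788, 0.001]
wrist_force: [-0.4, 0.4, -0.2]
opening: 0.3
grasp_force: 0.0
```

```bash
python3 -c "
from h import *
plan([.5367,-.0537,.090],14.0,.4,1); o=ctrl.get_obs(); print(o['eef_pos'],o['wrist_force'])"
```

```text
0.4 [1.1, -0.9, 3.7] [0.2, 0.13, 0.07]
[ 0.53782872 -0.0544924   0.09371403] [-0.37572785  0.42742223 -0.17440338]
```

>>> apply_moves --moves '[{"jaw": 0.3,"offset": [0,-0.5,3],"rot": [0,0,0]},{"jaw": 0.0,"offset": [0,0,0],"rot": [0,0,0]},{"jaw": 0.0,"offset": [0,0,0],"rot": [0,0,0]},{"jaw": 0.0,"offset": [0,0,0],"rot": [0,0,0]},{"jaw": 0.0,"offset": [0,0,0],"rot": [0,0,0]}]'

```text
time_s: 4.95
eef_pos: [0.5359, -0.0542, 0.0887]
eef_rot: [0.0, 0.615, 0.788, 0.0]
wrist_force: [-0.8, 1.7, 5.5]
opening: 0.13
grasp_force: 59.7
```

>>> apply_moves --moves '[{"jaw": 0.0,"offset": [0,0,-0.3],"rot": [0,0,0]},{"jaw": 0.0,"offset": [0,0,0],"rot": [0,0,0]},{"jaw": 0.0,"offset": [0,0,0],"rot": [0,0,0]},{"jaw": 0.0,"offset": [0,0,0],"rot": [0,0,0]},{"jaw": 0.0,"offset": [0,0,0],"rot": [0,0,0]}]'

```text
time_s: 5.58
eef_pos: [0.5358, -0.0542, 0.0887]
eef_rot: [0.0, 0.615, 0.788, 0.0]
wrist_force: [0.4, 1.8, 4.6]
opening: 0.124
grasp_force: 59.5
```

>>> apply_moves --moves '[{"jaw": 0.0,"offset": [0,0,-0.5],"rot": [0,0,0]},{"jaw": 0.0,"offset": [0,0,-0.5],"rot": [0,0,0]},{"jaw": 0.0,"offset": [0,0,0],"rot": [0,0,0]},{"jaw": 0.0,"offset": [0,0,0],"rot": [0,0,0]},{"jaw": 0.0,"offset": [0,0,0],"rot": [0,0,0]}]'

```text
time_s: 6.2
eef_pos: [0.5351, -0.0541, 0.0889]
eef_rot: [-0.001, 0.615, 0.788, -0.0]
wrist_force: [1.2, -1.3, -7.4]
opening: 0.128
grasp_force: 58.3
```

>>> apply_moves --moves '[{"jaw": 0.0,"offset": [0,0,-0.5],"rot": [0,0,0]},{"jaw": 0.0,"offset": [0,0,0],"rot": [0,0,0]},{"jaw": 0.0,"offset": [0,0,0],"rot": [0,0,0]},{"jaw": 0.0,"offset": [0,0,0],"rot": [0,0,0]},{"jaw": 0.0,"offset": [0,0,0],"rot": [0,0,0]}]'

```text
time_s: 6.82
eef_pos: [0.5354, -0.054, 0.09]
eef_rot: [-0.0, 0.615, 0.788, -0.0]
wrist_force: [1.4, -0.2, -7.8]
opening: 0.132
grasp_force: 58.4
```

Yellow held to over 7 N, so it is sound. I'll push it back down.

>>> apply_moves --moves '[{"jaw": 0.0,"offset": [0,0,0.7],"rot": [0,0,0]},{"jaw": 0.0,"offset": [0,0,0.7],"rot": [0,0,0]},{"jaw": 0.0,"offset": [0,0,0.4],"rot": [0,0,0]},{"jaw": 0.0,"offset": [0,0,0],"rot": [0,0,0]},{"jaw": 0.0,"offset": [0,0,0],"rot": [0,0,0]}]'

```text
time_s: 7.45
eef_pos: [0.5364, -0.0542, 0.0897]
eef_rot: [0.001, 0.615, 0.788, 0.0]
wrist_force: [-1.7, 2.1, 5.3]
opening: 0.131
grasp_force: 60.4
```

>>> apply_moves --moves '[{"jaw": 0.0,"offset": [0,0,0.5],"rot": [0,0,0]},{"jaw": 0.0,"offset": [0,0,0],"rot": [0,0,0]},{"jaw": 0.0,"offset": [0,0,0],"rot": [0,0,0]},{"jaw": 0.0,"offset": [0,0,0],"rot": [0,0,0]},{"jaw": 0.0,"offset": [0,0,0],"rot": [0,0,0]}]'

```text
time_s: 8.07
eef_pos: [0.5366, -0.0544, 0.0894]
eef_rot: [0.001, 0.615, 0.788, 0.0]
wrist_force: [-2.5, 1.1, 5.7]
opening: 0.128
grasp_force: 60.5
```

>>> apply_moves --moves '[{"jaw": 0.0,"offset": [0,0,-0.6],"rot": [0,0,0]},{"jaw": 0.3,"offset": [0,0,0],"rot": [0,0,0]},{"jaw": 0.4,"offset": [0,0,0],"rot": [0,0,0]},{"jaw": 0.4,"offset": [0,0,0],"rot": [0,0,0]},{"jaw": 0.4,"offset": [0,0,0],"rot": [0,0,0]}]'

```text
time_s: 8.7
eef_pos: [0.5357, -0.0543, 0.0883]
eef_rot: [0.0, 0.615, 0.788, -0.0]
wrist_force: [0.5, 0.5, 0.4]
opening: 0.404
grasp_force: 0.0
```

>>> apply_moves --moves '[{"jaw": 0.4,"offset": [0,0,-20],"rot": [0,0,0]},{"jaw": 0.4,"offset": [0,0,-30],"rot": [0,0,0]},{"jaw": 0.4,"offset": [0,0,-20],"rot": [0,0,0]},{"jaw": 0.4,"offset": [0,0,0],"rot": [0,0,0]},{"jaw": 0.4,"offset": [0,0,0],"rot": [0,0,0]}]'

```text
time_s: 9.32
eef_pos: [0.5351, -0.054, 0.1574]
eef_rot: [-0.001, 0.615, 0.788, -0.0]
wrist_force: [-0.7, 0.7, 0.4]
opening: 0.401
grasp_force: 0.0
```

```bash
python3 look.py w3.png; python3 -c "
from h import *
plan([.5155,.0332,.160],14.0,.4,2)"
```

```text
tcp [ 0.5349 -0.0539  0.1571] yaw 14.05 down [-0.002  0.001 -1.   ]
bar px [259.  66.] [515.5  33.2] [11.7 43.7] 13.6 z 0.1129
bar px [258. 227.] [536.7 -54.1] [11.8 44.1] 13.6 z 0.1135
bar px [257. 346.] [ 558.1 -141. ] [11.4 45.4] 13.6 z 0.1128
9.425 [ 0.39  0.43 -0.04] [-0.32  0.18  1.77 -0.    1.2  -0.57]
0.4 [44.6, 1.2, -1.4] [-0.06, -0.03, 0.03]
0.4 [44.6, 1.2, -1.4] [-0.06, -0.03, 0.03]
```

Yellow stands about 0.6 mm high. I'll press it home from above with the fingers shut.

>>> apply_moves --moves '[{"jaw": 0.0,"offset": [0,0.5,20],"rot": [0,0,0]},{"jaw": 0.0,"offset": [0,0,16],"rot": [0,0,0]},{"jaw": 0.0,"offset": [0,0,0],"rot": [0,0,0]},{"jaw": 0.0,"offset": [0,0,3],"rot": [0,0,0]},{"jaw": 0.0,"offset": [0,0,2],"rot": [0,0,0]}]'

```text
time_s: 10.05
eef_pos: [0.5366, -0.0542, 0.1178]
eef_rot: [0.0, 0.615, 0.788, 0.0]
wrist_force: [0.1, 0.1, 0.0]
opening: -0.001
grasp_force: 0.0
```

>>> apply_moves --moves '[{"jaw": 0.0,"offset": [0,0,0.8],"rot": [0,0,0]},{"jaw": 0.0,"offset": [0,0,0.7],"rot": [0,0,0]},{"jaw": 0.0,"offset": [0,0,0],"rot": [0,0,0]},{"jaw": 0.0,"offset": [0,0,0],"rot": [0,0,0]},{"jaw": 0.0,"offset": [0,0,0],"rot": [0,0,0]}]'

```text
time_s: 10.68
eef_pos: [0.5362, -0.0541, 0.116]
eef_rot: [0.0, 0.615, 0.788, 0.0]
wrist_force: [0.5, 0.2, 0.7]
opening: -0.002
grasp_force: 0.0
```

>>> apply_moves --moves '[{"jaw": 0.0,"offset": [0,0,1],"rot": [0,0,0]},{"jaw": 0.0,"offset": [0,0,0.7],"rot": [0,0,0]},{"jaw": 0.0,"offset": [0,0,0],"rot": [0,0,0]},{"jaw": 0.0,"offset": [0,0,0],"rot": [0,0,0]},{"jaw": 0.0,"offset": [0,0,0],"rot": [0,0,0]}]'

```text
time_s: 11.3
eef_pos: [0.5362, -0.0541, 0.1142]
eef_rot: [0.0, 0.615, 0.788, -0.0]
wrist_force: [0.5, -0.0, -0.3]
opening: -0.002
grasp_force: 0.0
```

>>> apply_moves --moves '[{"jaw": 0.0,"offset": [0,0,0.6],"rot": [0,0,0]},{"jaw": 0.0,"offset": [0,0,0],"rot": [0,0,0]},{"jaw": 0.0,"offset": [0,0,0],"rot": [0,0,0]},{"jaw": 0.0,"offset": [0,0,0],"rot": [0,0,0]},{"jaw": 0.0,"offset": [0,0,0],"rot": [0,0,0]}]'

```text
time_s: 11.92
eef_pos: [0.5363, -0.0541, 0.1137]
eef_rot: [0.0, 0.615, 0.788, 0.0]
wrist_force: [0.4, -0.7, 1.9]
opening: 0.002
grasp_force: 1.0
```

Contact at about z = 0.1137.

>>> apply_moves --moves '[{"jaw": 0.0,"offset": [0,0,0.6],"rot": [0,0,0]},{"jaw": 0.0,"offset": [0,0,0],"rot": [0,0,0]},{"jaw": 0.0,"offset": [0,0,0],"rot": [0,0,0]},{"jaw": 0.0,"offset": [0,0,0],"rot": [0,0,0]},{"jaw": 0.0,"offset": [0,0,0],"rot": [0,0,0]}]'

```text
time_s: 12.55
eef_pos: [0.5367, -0.0542, 0.1137]
eef_rot: [0.001, 0.615, 0.788, 0.0]
wrist_force: [-0.7, 0.9, 5.8]
opening: 0.001
grasp_force: 2.7
```

>>> apply_moves --moves '[{"jaw": 0.0,"offset": [0,0,0.4],"rot": [0,0,0]},{"jaw": 0.0,"offset": [0,0,0],"rot": [0,0,0]},{"jaw": 0.0,"offset": [0,0,0],"rot": [0,0,0]},{"jaw": 0.0,"offset": [0,0,0],"rot": [0,0,0]},{"jaw": 0.0,"offset": [0,0,0],"rot": [0,0,0]}]'

```text
time_s: 13.18
eef_pos: [0.5368, -0.0542, 0.1136]
eef_rot: [0.001, 0.615, 0.788, 0.0]
wrist_force: [-0.4, 0.4, 7.2]
opening: -0.0
grasp_force: 3.5
```

>>> apply_moves --moves '[{"jaw": 0.0,"offset": [0,0,0.5],"rot": [0,0,0]},{"jaw": 0.0,"offset": [0,0,0.3],"rot": [0,0,0]},{"jaw": 0.0,"offset": [0,0,0],"rot": [0,0,0]},{"jaw": 0.0,"offset": [0,0,0],"rot": [0,0,0]},{"jaw": 0.0,"offset": [0,0,0],"rot": [0,0,0]}]'

```text
time_s: 13.8
eef_pos: [0.537, -0.0543, 0.1132]
eef_rot: [0.001, 0.615, 0.788, 0.0]
wrist_force: [-1.5, 1.0, 9.1]
opening: -0.001
grasp_force: 4.6
```

>>> apply_moves --moves '[{"jaw": 0.0,"offset": [0,0,-5],"rot": [0,0,0]},{"jaw": 0.2,"offset": [0,0,-40],"rot": [0,0,0]},{"jaw": 0.4,"offset": [0,0,0],"rot": [0,0,0]},{"jaw": 0.4,"offset": [0,0,0],"rot": [0,0,0]},{"jaw": 0.4,"offset": [0,0,0],"rot": [0,0,0]}]'

```text
time_s: 14.42
eef_pos: [0.5353, -0.0538, 0.1555]
eef_rot: [-0.001, 0.615, 0.788, -0.0]
wrist_force: [-0.5, -0.6, 0.9]
opening: 0.4
grasp_force: 0.0
```

```bash
python3 look.py w4.png; python3 -c "
from h import *
plan([.5155,.0332,.160],14.0,.4,2)"
```

```text
tcp [ 0.5353 -0.0538  0.1556] yaw 14.05 down [-0.002  0.001 -1.   ]
bar px [258.  66.] [515.4  33.2] [12. 44.] 13.6 z 0.1129
bar px [258. 228.] [536.9 -54.2] [11.7 43.8] 13.6 z 0.113
bar px [257. 349.] [ 557.9 -141.2] [11.8 44.5] 13.6 z 0.1128
14.525 [-0.31  0.42  0.53] [-0.32  0.18  1.77 -0.    1.19 -0.57]
0.4 [44.7, 0.9, -2.1] [-0.05, -0.03, 0.02]
0.4 [44.7, 0.9, -2.1] [-0.05, -0.03, 0.02]
```

>>> apply_moves --moves '[{"jaw": 0.3,"offset": [44.7,1,0],"rot": [0,0,0]},{"jaw": 0.3,"offset": [44.7,0.7,0],"rot": [0,0,0]},{"jaw": 0.3,"offset": [0,0,30],"rot": [0,0,0]},{"jaw": 0.3,"offset": [0,0,10],"rot": [0,0,0]},{"jaw": 0.3,"offset": [0,0,0],"rot": [0,0,0]}]'

```text
time_s: 15.15
eef_pos: [0.5154, 0.0328, 0.1159]
eef_rot: [-0.001, 0.616, 0.788, -0.001]
wrist_force: [0.6, -0.4, 0.5]
opening: 0.296
grasp_force: 0.0
```

```bash
python3 -c "
from h import *
plan([.5155,.0332,.089],14.0,.4,1)"
```

```text
0.4 [0.3, 0.2, 26.9] [-0.13, -0.05, 0.02]
```

>>> apply_moves --moves '[{"jaw": 0.3,"offset": [0,0,20],"rot": [0,0,0]},{"jaw": 0.3,"offset": [0,0,7],"rot": [0,0,0]},{"jaw": 0.0,"offset": [0,0,0],"rot": [0,0,0]},{"jaw": 0.0,"offset": [0,0,0],"rot": [0,0,0]},{"jaw": 0.0,"offset": [0,0,0],"rot": [0,0,0]}]'

```text
time_s: 15.78
eef_pos: [0.5158, 0.0328, 0.0898]
eef_rot: [-0.0, 0.615, 0.788, -0.0]
wrist_force: [-1.4, -1.3, -3.3]
opening: 0.128
grasp_force: 58.9
```

>>> apply_moves --moves '[{"jaw": 0.0,"offset": [0,0,-0.4],"rot": [0,0,0]},{"jaw": 0.0,"offset": [0,0,0],"rot": [0,0,0]},{"jaw": 0.0,"offset": [0,0,0],"rot": [0,0,0]},{"jaw": 0.0,"offset": [0,0,0],"rot": [0,0,0]},{"jaw": 0.0,"offset": [0,0,0],"rot": [0,0,0]}]'

```text
time_s: 16.4
eef_pos: [0.5159, 0.033, 0.09]
eef_rot: [-0.0, 0.615, 0.788, -0.0]
wrist_force: [-1.9, -3.3, -7.4]
opening: 0.13
grasp_force: 58.4
```

Blue also holds over 7 N, so red must be in the slack clip. I'll relax the pull, let go and check.

>>> apply_moves --moves '[{"jaw": 0.0,"offset": [0,0,0.5],"rot": [0,0,0]},{"jaw": 0.0,"offset": [0,0,0.5],"rot": [0,0,0]},{"jaw": 0.0,"offset": [0,0,0],"rot": [0,0,0]},{"jaw": 0.0,"offset": [0,0,0],"rot": [0,0,0]},{"jaw": 0.0,"offset": [0,0,0],"rot": [0,0,0]}]'

```text
time_s: 17.02
eef_pos: [0.5166, 0.0331, 0.0899]
eef_rot: [0.001, 0.615, 0.788, 0.0]
wrist_force: [-4.7, -0.6, 5.2]
opening: 0.129
grasp_force: 60.2
```

>>> apply_moves --moves '[{"jaw": 0.35,"offset": [0,0,0],"rot": [0,0,0]},{"jaw": 0.35,"offset": [0,0,0],"rot": [0,0,0]},{"jaw": 0.35,"offset": [0,0,-20],"rot": [0,0,0]},{"jaw": 0.35,"offset": [0,0,-47],"rot": [0,0,0]},{"jaw": 0.35,"offset": [0,0,0],"rot": [0,0,0]}]'

```text
time_s: 17.65
eef_pos: [0.5194, 0.0328, 0.1602]
eef_rot: [0.004, 0.615, 0.788, 0.002]
wrist_force: [-0.7, -1.1, 0.2]
opening: 0.349
grasp_force: 0.0
```

```bash
python3 look.py w5.png; python3 -c "
from h import *
plan([.5579,-.1411,.155],14.0,.4,4)"
```

```text
tcp [0.5178 0.033  0.158 ] yaw 14.06 down [ 0.005 -0.    -1.   ]
bar px [248. 220.] [515.1  34. ] [11.8 43.4] 14.1 z 0.113
bar px [249. 342.] [536.5 -54.2] [11.9 44.3] 14.0 z 0.1129
spare 0.78 [249.  67.] [0.4941 0.1208 0.0497]
  lips 1933 [493.9 120.5] [41.9 33.8] 14.2 z [0.0626 0.0704]
17.75 [-0.    0.27 -0.2 ] [-0.17  0.13  1.82  0.    1.18 -0.41]
0.4 [-44.8, -0.5, 0.4] [0.02, 0.01, 0.01]
0.4 [-44.8, -0.5, 0.4] [0.02, 0.01, 0.01]
0.4 [-44.8, -0.5, 0.4] [0.02, 0.01, 0.01]
0.4 [-44.8, -0.5, 0.4] [0.02, 0.01, 0.01]
```

>>> apply_moves --moves '[{"jaw": 0.3,"offset": [-45,-0.5,0],"rot": [0,0,0]},{"jaw": 0.3,"offset": [-45,-0.5,0],"rot": [0,0,0]},{"jaw": 0.3,"offset": [-45,-0.5,0],"rot": [0,0,0]},{"jaw": 0.3,"offset": [-44,-0.5,0],"rot": [0,0,0]},{"jaw": 0.3,"offset": [0,0,0],"rot": [0,0,0]}]'

```text
time_s: 18.38
eef_pos: [0.5573, -0.1436, 0.1544]
eef_rot: [-0.001, 0.617, 0.787, -0.0]
wrist_force: [0.0, 0.6, -0.4]
opening: 0.298
grasp_force: 0.0
```

>>> apply_moves --moves '[{"jaw": 0.3,"offset": [0,0,20],"rot": [0,0,0]},{"jaw": 0.3,"offset": [0,0,20],"rot": [0,0,0]},{"jaw": 0.3,"offset": [0,0,0],"rot": [0,0,0]},{"jaw": 0.3,"offset": [0,0,0],"rot": [0,0,0]},{"jaw": 0.3,"offset": [0,0,0],"rot": [0,0,0]}]'

```text
time_s: 19.0
eef_pos: [0.5582, -0.141, 0.1171]
eef_rot: [0.001, 0.615, 0.788, 0.0]
wrist_force: [-0.2, 0.5, -0.2]
opening: 0.299
grasp_force: 0.0
```

```bash
python3 look.py w6.png; python3 -c "
from h import *
plan([.5579,-.1411,.089],14.0,.4,1)"
```

```text
tcp [ 0.5582 -0.1411  0.1171] yaw 14.07 down [ 0.001 -0.001 -1.   ]
bar px [255.  61.] [536.9 -55. ] [12. 44.] 13.8 z 0.113
bar px [254. 257.] [ 558.  -141.6] [12.  44.7] 13.4 z 0.1128
bar px [224. 264.] [ 545.6 -142.4] [ 6.3 22.7] 31.5 z 0.1224
bar px [289. 263.] [ 571.2 -136. ] [22.6  6.2] 86.8 z 0.1227
19.1 [ 0.51 -1.01  0.43] [-0.45  0.31  1.7   0.    1.13 -0.7 ]
0.4 [0.1, -0.2, 28.0] [0.06, 0.05, 0.06]
```

>>> apply_moves --moves '[{"jaw": 0.3,"offset": [0,0,20],"rot": [0,0,0]},{"jaw": 0.3,"offset": [0,0,8],"rot": [0,0,0]},{"jaw": 0.0,"offset": [0,0,0],"rot": [0,0,0]},{"jaw": 0.0,"offset": [0,0,0],"rot": [0,0,0]},{"jaw": 0.0,"offset": [0,0,0],"rot": [0,0,0]}]'

```text
time_s: 19.73
eef_pos: [0.5576, -0.141, 0.0884]
eef_rot: [-0.0, 0.615, 0.788, 0.0]
wrist_force: [-0.8, 1.2, -1.8]
opening: 0.121
grasp_force: 59.7
```

>>> apply_moves --moves '[{"jaw": 0.0,"offset": [0,0,-0.5],"rot": [0,0,0]},{"jaw": 0.0,"offset": [0,0,0],"rot": [0,0,0]},{"jaw": 0.0,"offset": [0,0,0],"rot": [0,0,0]},{"jaw": 0.0,"offset": [0,0,0],"rot": [0,0,0]},{"jaw": 0.0,"offset": [0,0,0],"rot": [0,0,0]}]'

```text
time_s: 20.35
eef_pos: [0.5577, -0.1411, 0.0889]
eef_rot: [0.0, 0.615, 0.788, 0.0]
wrist_force: [-0.9, 0.1, 0.5]
opening: 0.128
grasp_force: 60.0
```

>>> apply_moves --moves '[{"jaw": 0.0,"offset": [0,0,-0.5],"rot": [0,0,0]},{"jaw": 0.0,"offset": [0,0,0],"rot": [0,0,0]},{"jaw": 0.0,"offset": [0,0,0],"rot": [0,0,0]},{"jaw": 0.0,"offset": [0,0,0],"rot": [0,0,0]},{"jaw": 0.0,"offset": [0,0,0],"rot": [0,0,0]}]'

```text
time_s: 20.98
eef_pos: [0.5576, -0.1411, 0.0891]
eef_rot: [-0.0, 0.615, 0.788, -0.0]
wrist_force: [-0.5, -0.5, -2.6]
opening: 0.126
grasp_force: 59.7
```

>>> apply_moves --moves '[{"jaw": 0.0,"offset": [0,0,-0.5],"rot": [0,0,0]},{"jaw": 0.0,"offset": [0,0,-0.5],"rot": [0,0,0]},{"jaw": 0.0,"offset": [0,0,0],"rot": [0,0,0]},{"jaw": 0.0,"offset": [0,0,0],"rot": [0,0,0]},{"jaw": 0.0,"offset": [0,0,0],"rot": [0,0,0]}]'

```text
time_s: 21.6
eef_pos: [0.5577, -0.1411, 0.0903]
eef_rot: [0.0, 0.615, 0.788, 0.0]
wrist_force: [-1.1, 0.2, -1.4]
opening: 0.132
grasp_force: 59.8
```

Red slides at about 2 N, so it is the slack one. I'll draw it straight up.

>>> apply_moves --moves '[{"jaw": 0.0,"offset": [0,0,-8],"rot": [0,0,0]},{"jaw": 0.0,"offset": [0,0,-12],"rot": [0,0,0]},{"jaw": 0.0,"offset": [0,0,-15],"rot": [0,0,0]},{"jaw": 0.0,"offset": [0,0,-30],"rot": [0,0,0]},{"jaw": 0.0,"offset": [0,0,-35],"rot": [0,0,0]}]'

```text
time_s: 22.22
eef_pos: [0.5577, -0.1411, 0.1922]
eef_rot: [0.0, 0.615, 0.788, 0.0]
wrist_force: [0.4, -0.0, -0.1]
opening: 0.13
grasp_force: 59.9
```

```bash
python3 -c "
from h import *
print(ctrl.get_obs()['eef_pos'])
plan([.4941,.1206,.19],14.0,0,7)"
```

```text
[ 0.557716   -0.14111253  0.19218999]
0 [38.5, 0.3, 0.3] [0.01, 0.0, 0.01]
0 [38.5, 0.3, 0.3] [0.01, 0.0, 0.01]
0 [38.5, 0.3, 0.3] [0.01, 0.0, 0.01]
0 [38.5, 0.2, 0.3] [0.01, 0.0, 0.01]
0 [38.5, 0.2, 0.3] [0.01, 0.0, 0.01]
0 [38.5, 0.2, 0.3] [0.01, 0.0, 0.01]
0 [38.5, 0.2, 0.3] [0.01, 0.0, 0.01]
```

>>> apply_moves --moves '[{"jaw": 0.0,"offset": [38.5,0.3,0],"rot": [0,0,0]},{"jaw": 0.0,"offset": [38.5,0.3,0],"rot": [0,0,0]},{"jaw": 0.0,"offset": [38.5,0.3,0],"rot": [0,0,0]},{"jaw": 0.0,"offset": [38.5,0.2,0],"rot": [0,0,0]},{"jaw": 0.0,"offset": [38.5,0.2,0],"rot": [0,0,0]}]'

```text
time_s: 22.85
eef_pos: [0.5124, 0.0471, 0.1919]
eef_rot: [0.001, 0.615, 0.788, 0.001]
wrist_force: [0.1, 0.2, 0.4]
opening: 0.131
grasp_force: 59.9
```

>>> apply_moves --moves '[{"jaw": 0.0,"offset": [38.5,0.2,0],"rot": [0,0,0]},{"jaw": 0.0,"offset": [38.5,0.2,0],"rot": [0,0,0]},{"jaw": 0.0,"offset": [0,0,0],"rot": [0,0,0]},{"jaw": 0.0,"offset": [0,0,0],"rot": [0,0,0]},{"jaw": 0.0,"offset": [0,0,0],"rot": [0,0,0]}]'

```text
time_s: 23.48
eef_pos: [0.4944, 0.1199, 0.1906]
eef_rot: [0.0, 0.616, 0.788, 0.0]
wrist_force: [0.4, -0.5, 0.5]
opening: 0.128
grasp_force: 59.9
```

```bash
python3 -c "
from h import *
o=ctrl.get_obs(); print(o['eef_pos'],o['wrist_force'])
im,P=cloud('side'); cv2.imwrite('pics/s2.png',cv2.resize(im[100:260,140:340,::-1],(800,640))[:600])
im2,P2=cloud('wrist'); save('w7.png',im2)
# bar top & red body points
for nm,PP,I in(('side',P,im),('wrist',P2,im2)):
    I=I.astype(int); m=(I[...,0]>1.8*I[...,1])&(I[...,0]>1.8*I[...,2])&(I[...,0]>40)&(np.linalg.norm(PP[...,:2]-[.494,.1206],axis=-1)<.05)&(PP[...,2]>.12)
    Q=PP[m]; print(nm,m.sum())
    if m.sum()>20:
        c=Q.mean(0); n=np.linalg.svd(Q-c)[2][2]; print(np.round(c,4),np.round(n,3),Q.min(0),Q.max(0))
plan([.4941,.1206,.19],14.0,0,1)"
```

```text
[0.49435018 0.11985305 0.19064947] [ 0.44665181 -0.47009455  0.50859673]
side 223
[0.4933 0.112  0.1646] [-0.969 -0.249 -0.001] [0.48720746 0.09375523 0.13888588] [0.49984881 0.13602616 0.20343891]
wrist 286
[0.49   0.1398 0.1788] [ 0.993  0.114 -0.002] [0.48852132 0.10940701 0.13926199] [0.50314973 0.14117978 0.24454261]
0 [0.7, 0.1, 0.3] [0.01, 0.01, -0.03]
```

View pics/s2.png

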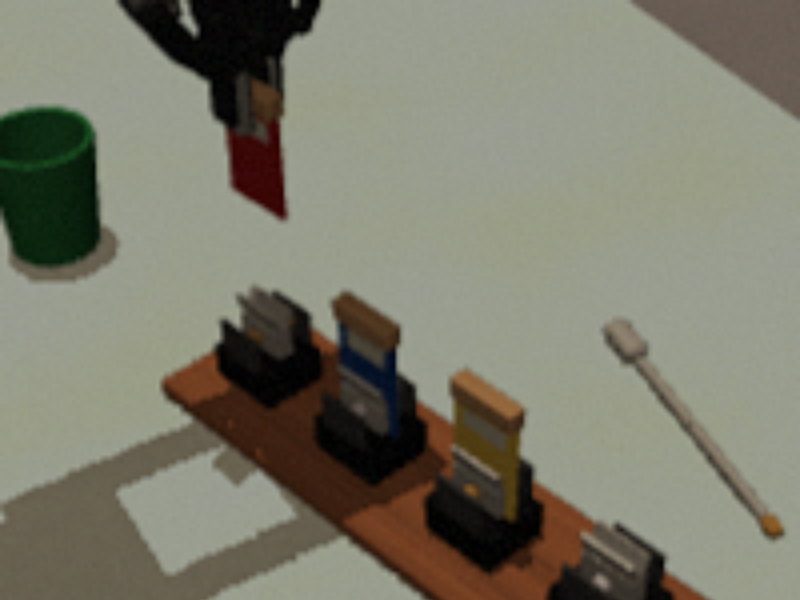

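View pics/w7.png

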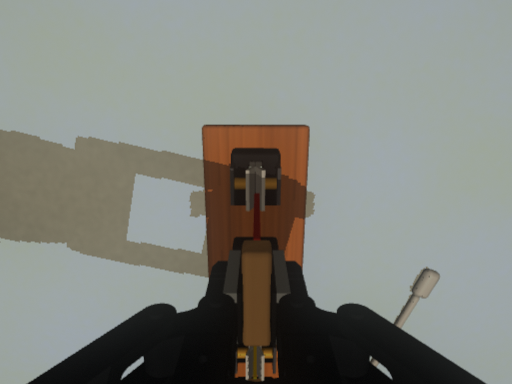

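Card hangs upright over the empty clip, in line with the jaws. Lowering.

>>> apply_moves --moves '[{"jaw": 0.0,"offset": [0.7,0.1,20],"rot": [0,0,0]},{"jaw": 0.0,"offset": [0,0,25],"rot": [0,0,0]},{"jaw": 0.0,"offset": [0,0,16],"rot": [0,0,0]},{"jaw": 0.0,"offset": [0,0,0],"rot": [0,0,0]},{"jaw": 0.0,"offset": [0,0,0],"rot": [0,0,0]}]'

```text
time_s: 24.2
eef_pos: [0.4944, 0.1213, 0.1299]
eef_rot: [0.0, 0.615, 0.788, 0.0]
wrist_force: [0.1, 0.6, -0.1]
opening: 0.129
grasp_force: 59.9
```

>>> apply_moves --moves '[{"jaw": 0.0,"offset": [0,0,3],"rot": [0,0,0]},{"jaw": 0.0,"offset": [0,0,3],"rot": [0,0,0]},{"jaw": 0.0,"offset": [0,0,2],"rot": [0,0,0]},{"jaw": 0.0,"offset": [0,0,2],"rot": [0,0,0]},{"jaw": 0.0,"offset": [0,0,0],"rot": [0,0,0]}]'

```text
time_s: 24.82
eef_pos: [0.4936, 0.1215, 0.119]
eef_rot: [-0.0, 0.615, 0.788, -0.0]
wrist_force: [-0.2, 0.2, 0.4]
opening: 0.127
grasp_force: 59.9
```

>>> apply_moves --moves '[{"jaw": 0.0,"offset": [0,0,2],"rot": [0,0,0]},{"jaw": 0.0,"offset": [0,0,2],"rot": [0,0,0]},{"jaw": 0.0,"offset": [0,0,2],"rot": [0,0,0]},{"jaw": 0.0,"offset": [0,0,2],"rot": [0,0,0]},{"jaw": 0.0,"offset": [0,0,0],"rot": [0,0,0]}]'

```text
time_s: 25.45
eef_pos: [0.4933, 0.1214, 0.1109]
eef_rot: [-0.0, 0.615, 0.788, -0.0]
wrist_force: [-2.6, -0.1, -1.4]
opening: 0.131
grasp_force: 60.1
```

>>> apply_moves --moves '[{"jaw": 0.0,"offset": [0,-0.4,1.5],"rot": [0,0,0]},{"jaw": 0.0,"offset": [0,0,1.5],"rot": [0,0,0]},{"jaw": 0.0,"offset": [0,0,1.5],"rot": [0,0,0]},{"jaw": 0.0,"offset": [0,0,1],"rot": [0,0,0]},{"jaw": 0.0,"offset": [0,0,0],"rot": [0,0,0]}]'

```text
time_s: 26.08
eef_pos: [0.4938, 0.1213, 0.1064]
eef_rot: [0.0, 0.615, 0.788, 0.0]
wrist_force: [-2.0, -0.5, 5.3]
opening: 0.125
grasp_force: 60.9
```

>>> apply_moves --moves '[{"jaw": 0.0,"offset": [0,0,1.5],"rot": [0,0,0]},{"jaw": 0.0,"offset": [0,0,1.5],"rot": [0,0,0]},{"jaw": 0.0,"offset": [0,0,1.5],"rot": [0,0,0]},{"jaw": 0.0,"offset": [0,0,1],"rot": [0,0,0]},{"jaw": 0.0,"offset": [0,0,0],"rot": [0,0,0]}]'

```text
time_s: 26.7
eef_pos: [0.4939, 0.1214, 0.1008]
eef_rot: [0.0, 0.615, 0.788, 0.0]
wrist_force: [-2.1, -0.2, 5.2]
opening: 0.127
grasp_force: 60.8
```

>>> apply_moves --moves '[{"jaw": 0.0,"offset": [0,0,1.5],"rot": [0,0,0]},{"jaw": 0.0,"offset": [0,0,1.5],"rot": [0,0,0]},{"jaw": 0.0,"offset": [0,0,1.5],"rot": [0,0,0]},{"jaw": 0.0,"offset": [0,0,1.5],"rot": [0,0,0]},{"jaw": 0.0,"offset": [0,0,1.5],"rot": [0,0,0]}]'

```text
time_s: 27.32
eef_pos: [0.494, 0.1214, 0.0934]
eef_rot: [0.001, 0.615, 0.788, 0.0]
wrist_force: [-2.1, -0.5, 7.7]
opening: 0.128
grasp_force: 61.0
```

>>> apply_moves --moves '[{"jaw": 0.0,"offset": [0,0,1],"rot": [0,0,0]},{"jaw": 0.0,"offset": [0,0,1],"rot": [0,0,0]},{"jaw": 0.0,"offset": [0,0,0.5],"rot": [0,0,0]},{"jaw": 0.0,"offset": [0,0,0],"rot": [0,0,0]},{"jaw": 0.0,"offset": [0,0,0],"rot": [0,0,0]}]'

```text
time_s: 27.95
eef_pos: [0.4939, 0.1213, 0.0909]
eef_rot: [0.0, 0.615, 0.788, 0.0]
wrist_force: [-2.7, -0.7, 7.2]
opening: 0.13
grasp_force: 60.9
```

>>> apply_moves --moves '[{"jaw": 0.0,"offset": [0,0,0.5],"rot": [0,0,0]},{"jaw": 0.0,"offset": [0,0,0.5],"rot": [0,0,0]},{"jaw": 0.0,"offset": [0,0,0],"rot": [0,0,0]},{"jaw": 0.0,"offset": [0,0,0],"rot": [0,0,0]},{"jaw": 0.0,"offset": [0,0,0],"rot": [0,0,0]}]'

```text
time_s: 28.58
eef_pos: [0.4939, 0.1214, 0.0899]
eef_rot: [0.0, 0.615, 0.788, 0.0]
wrist_force: [-3.3, -0.7, 5.8]
opening: 0.128
grasp_force: 61.0
```

>>> apply_moves --moves '[{"jaw": 0.0,"offset": [0,0,0.5],"rot": [0,0,0]},{"jaw": 0.0,"offset": [0,0,0.3],"rot": [0,0,0]},{"jaw": 0.0,"offset": [0,0,0],"rot": [0,0,0]},{"jaw": 0.0,"offset": [0,0,0],"rot": [0,0,0]},{"jaw": 0.0,"offset": [0,0,0],"rot": [0,0,0]}]'

```text
time_s: 29.2
eef_pos: [0.494, 0.1213, 0.0892]
eef_rot: [0.001, 0.615, 0.788, 0.0]
wrist_force: [-1.7, -0.5, 8.0]
opening: 0.129
grasp_force: 61.0
```

>>> apply_moves --moves '[{"jaw": 0.0,"offset": [0,0,0.5],"rot": [0,0,0]},{"jaw": 0.0,"offset": [0,0,0],"rot": [0,0,0]},{"jaw": 0.0,"offset": [0,0,0],"rot": [0,0,0]},{"jaw": 0.0,"offset": [0,0,0],"rot": [0,0,0]},{"jaw": 0.0,"offset": [0,0,0],"rot": [0,0,0]}]'

```text
time_s: 29.82
eef_pos: [0.4939, 0.1214, 0.0886]
eef_rot: [0.0, 0.615, 0.788, 0.0]
wrist_force: [-1.9, -0.7, 7.6]
opening: 0.129
grasp_force: 61.0
```

Still sliding at about 7.5 N.

>>> apply_moves --moves '[{"jaw": 0.0,"offset": [0,0,0.5],"rot": [0,0,0]},{"jaw": 0.0,"offset": [0,0,0],"rot": [0,0,0]},{"jaw": 0.0,"offset": [0,0,0],"rot": [0,0,0]},{"jaw": 0.0,"offset": [0,0,0],"rot": [0,0,0]},{"jaw": 0.0,"offset": [0,0,0],"rot": [0,0,0]}]'

```text
time_s: 30.45
eef_pos: [0.494, 0.1213, 0.0882]
eef_rot: [0.001, 0.615, 0.788, 0.0]
wrist_force: [-3.2, -1.2, 7.2]
opening: 0.126
grasp_force: 61.0
```

>>> apply_moves --moves '[{"jaw": 0.0,"offset": [0,0,0.4],"rot": [0,0,0]},{"jaw": 0.0,"offset": [0,0,0],"rot": [0,0,0]},{"jaw": 0.0,"offset": [0,0,0],"rot": [0,0,0]},{"jaw": 0.0,"offset": [0,0,0],"rot": [0,0,0]},{"jaw": 0.0,"offset": [0,0,0],"rot": [0,0,0]}]'

```text
time_s: 31.08
eef_pos: [0.4939, 0.1213, 0.0877]
eef_rot: [0.0, 0.615, 0.788, 0.0]
wrist_force: [-2.0, 0.2, 6.4]
opening: 0.129
grasp_force: 61.0
```

```bash
python3 look.py w8.png
```

```text
tcp [0.4939 0.1214 0.0877] yaw 14.05 down [ 0.001 -0.    -1.   ]
bar px [257. 287.] [494.4 121. ] [38.6 38.7] 61.1 z 0.1133
spare 0.77 [252. 215.] [0.4884 0.1332 0.0369]
  lips 1576 [492.8 124.9] [42.2 34.7] 13.8 z [0.0586 0.0702]
31.175 [-2.01  0.15  7.38] [ 0.01  0.22  1.89 -0.    1.04 -0.24]
```

>>> apply_moves --moves '[{"jaw": 0.0,"offset": [0,0,0.4],"rot": [0,0,0]},{"jaw": 0.0,"offset": [0,0,0],"rot": [0,0,0]},{"jaw": 0.0,"offset": [0,0,0],"rot": [0,0,0]},{"jaw": 0.0,"offset": [0,0,0],"rot": [0,0,0]},{"jaw": 0.0,"offset": [0,0,0],"rot": [0,0,0]}]'

```text
time_s: 31.8
eef_pos: [0.494, 0.1213, 0.0875]
eef_rot: [0.001, 0.615, 0.788, 0.0]
wrist_force: [-3.9, -0.7, 8.4]
opening: 0.13
grasp_force: 61.2
```

>>> apply_moves --moves '[{"jaw": 0.0,"offset": [0,0,0.4],"rot": [0,0,0]},{"jaw": 0.0,"offset": [0,0,0],"rot": [0,0,0]},{"jaw": 0.0,"offset": [0,0,0],"rot": [0,0,0]},{"jaw": 0.0,"offset": [0,0,0],"rot": [0,0,0]},{"jaw": 0.0,"offset": [0,0,0],"rot": [0,0,0]}]'

```text
time_s: 32.42
eef_pos: [0.4942, 0.1213, 0.0875]
eef_rot: [0.001, 0.615, 0.788, 0.0]
wrist_force: [-4.3, -0.6, 11.0]
opening: 0.13
grasp_force: 61.6
```

It's on the stop: z has stalled at 0.0875 and the force is rising. Releasing.

>>> apply_moves --moves '[{"jaw": 0.0,"offset": [0,0,-0.3],"rot": [0,0,0]},{"jaw": 0.3,"offset": [0,0,0],"rot": [0,0,0]},{"jaw": 0.35,"offset": [0,0,0],"rot": [0,0,0]},{"jaw": 0.35,"offset": [0,0,0],"rot": [0,0,0]},{"jaw": 0.35,"offset": [0,0,0],"rot": [0,0,0]}]'

```text
time_s: 33.05
eef_pos: [0.4933, 0.1214, 0.0863]
eef_rot: [-0.0, 0.615, 0.788, -0.0]
wrist_force: [-0.1, -0.2, -0.2]
opening: 0.353
grasp_force: 0.0
```

>>> apply_moves --moves '[{"jaw": 0.35,"offset": [0,0,-20],"rot": [0,0,0]},{"jaw": 0.35,"offset": [0,0,-50],"rot": [0,0,0]},{"jaw": 0.35,"offset": [-30,0,-30],"rot": [0,0,0]},{"jaw": 0.35,"offset": [-30,0,0],"rot": [0,0,0]},{"jaw": 0.35,"offset": [0,0,0],"rot": [0,0,0]}]'

```text
time_s: 33.67
eef_pos: [0.5086, 0.0617, 0.187]
eef_rot: [0.001, 0.616, 0.788, 0.0]
wrist_force: [0.6, -0.1, 0.1]
opening: 0.347
grasp_force: 0.0
```

```bash
python3 look.py w9.png; python3 -c "
from h import *
im,P=cloud('side'); cv2.imwrite('pics/s3.png',cv2.resize(im[100:260,140:340,::-1],(750,600)))"
```

```text
tcp [0.5079 0.0627 0.1864] yaw 13.95 down [-0.  0. -1.]
bar px [255. 119.] [494.2 120.2] [11.5 43.1] 13.3 z 0.1129
bar px [255. 247.] [515.1  33.8] [11.5 44.2] 14.2 z 0.113
bar px [255. 349.] [536.5 -54.3] [11.7 44.5] 14.1 z 0.1129
spare 0.58 [247. 110.] [0.4904 0.1236 0.0369]
  lips 690 [494.  120.4] [42.1 33.1] 13.8 z [0.0584 0.0702]
33.775 [ 0.05 -0.5   0.27] [-0.11  0.09  1.81  0.    1.25 -0.35]
```

View pics/s3.png

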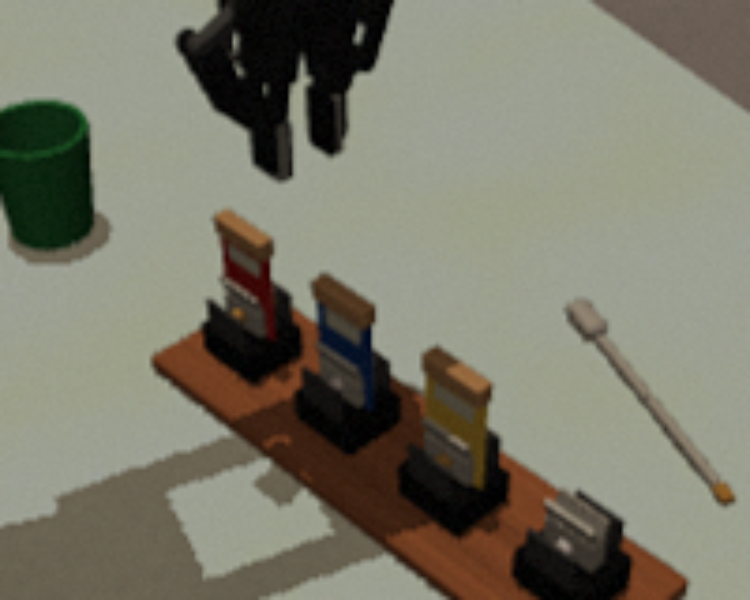

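The side view shows red seated upright in the formerly empty clip (about 245,290), level with blue and yellow. All three bar tops read 0.113 m and the gripper is clear.

```bash
python3 -c "
from bench import ctrl
print(ctrl.hand_in())"
```

```text
the job is handed in; nothing more can be done
None
```

The red card was in the slack clip; it now sits fully home, upright and square, in the formerly empty clip. Yellow slid up about 0.6 mm when I tugged it, so I pressed it back down; it and blue read as seated, I kept clear of the cup, pot, tin and straw, and the job is handed in.

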